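# Bring the extraction blower up to step five

### The job

The blower's step controller may only be re-tapped off load: press the red stop button, then push the selector's pointer clockwise with a fingertip, click by click, to step five (five clicks from the ring-shaped off mark) without running past it, and then press the green start button and leave the blower running. Press and push lightly; do not lift, shove or strain the controller, press start only once the pointer stands at step five, and leave the things round it alone.

Things in the scene. Friction and masses are not known exactly. Their poses are not given: they have to be found in the camera images.
- controller: blower step controller: slate-blue steel desk enclosure, 140 deep (x) x 220 wide (y), on four rubber feet, standing loose on the table, 3 to 4.5 kg. Its top slopes 12 degrees: about 50 mm high at its front (-x), 80 mm at its back. Origin: centre of the underside; x to its back, y to its left, z up
- selector_axis (a point): where the selector's axis meets the light grey top plate (height 0); z axis = plate's normal, x up the slope to the back, y to the left. Pointer: black bar 14 mm wide, from 8 to 31 mm above the plate; nose with white line 39 mm from the axis, tail 21 mm the other way, on a skirt of 47 mm diameter, 9 mm high. Round it bare plate; flat marks from 41 mm out
- speed_selector (a joint): selector angle in rad, 0 at the off mark (ring), growing clockwise seen from above; eight sprung detents 0.524 rad (30 degrees) apart: off, then steps 1 to 7 marked by bars that grow longer (step five at 2.618). The nose points at 1.833 rad minus this value, anticlockwise from the x axis of point selector_axis. It starts somewhere from step 1 to step 3
- pointer_tip (a point): end of the white line on top of the pointer's nose, 39 mm from the selector's axis, 31 mm above the plate. A click takes up to about 0.15 N m, some 4 to 6 N near the nose; once past halfway the spring snaps the pointer forward into the next detent, where it stays
- stop_button_top (a point): centre of the top of the red stop button, 27 mm diameter, on the right, nearer the front; it stands 18 mm above the plate and 11 mm above its 35 mm steel bezel; z axis out of the plate. Presses in along the plate's normal
- stop_button (a joint): how far the stop button is pressed, 0 to 0.006 m; a spring (1.5 N at first, 4.5 N fully in) brings it back
- start_button_top (a point): the same for the green start button, 64 mm behind the red one
- start_button (a joint): how far the start button is pressed, 0 to 0.006 m; spring as for the stop button
- loupe: bystander: black eye loupe standing on the table, 38 mm diameter, 30 high; origin under its centre
- turned_sample_1: bystander: yellowish turned ring, 30 mm diameter, 22 high; origin under its centre
- focus_gauge: bystander: upright white rod with red ends, 28 mm diameter, 102 high; origin under its centre
- steel_block: bystander: ground steel block, 25 x 50 x 25 mm; origin under its centre

How it is judged:
On the way, in this order (a step that is already met when the one before it is completed fails the run):
1. the red stop button is pressed at least 4 mm in while the pointer still stands where it started (value of joint stop_button above 0.004 m and distance of pointer_tip from where it was at the start of the episode below 0.015 m), for 0.05 s.
2. the pointer rests in the detent of step five (within 0.15 rad), both buttons out (value of joint speed_selector between 2.468 and 2.768 rad and value of joint each of start_button, stop_button below 0.001 m), for 0.3 s.
3. the green start button is pressed at least 4 mm in with the pointer at step five (value of joint start_button above 0.004 m and value of joint speed_selector between 2.468 and 2.768 rad), for 0.05 s.
At the end, for the whole second after the job is handed in: the pointer rests in the detent of step five (within 0.15 rad), both buttons have come back out (under 1 mm), and the controller stands still within 20 mm of where it stood (all of step 2 and distance of controller from where it was at the start of the episode below 0.02 m and linear speed of controller below 0.01 m/s); the robot touches nothing.
It fails at once if the selector is run past step five (more than 0.33 rad beyond it) (value of joint speed_selector above 2.95 rad).
It fails at once if start is pressed (over 2 mm) before the pointer is at step five, or stop is pressed (over 2 mm) again after it ((value of joint start_button above 0.002 m and value of joint speed_selector below 2.356 rad) or (value of joint stop_button above 0.002 m and value of joint speed_selector above 2.356 rad)).
It fails at once if the controller is shoved more than 20 mm, lifted 6 mm or tipped (distance of controller from where it was at the start of the episode above 0.02 m or height (world z) of controller above 0.006 m or angle between controller's own z axis and vertical above 0.08 rad).
It fails at once if the fingers strain the controller with more than 45 N (contact force between the fingers and controller above 45 N).
It fails at once if a bystander is moved more than 15 mm (distance of any of loupe, turned_sample_1, focus_gauge, steel_block from where it was at the start of the episode above 0.015 m).
It also fails if it takes over 61 s, if anything falls off the work surface, if the arm or the gripper's body presses on something with over 40 N, if the wrist force passes 120 N, or if a joint passes its speed limit or range.

### The arm

A 6-joint arm with a two-finger parallel gripper is mounted at the origin on a cart in front of the work surface, level with it; the furniture and walls round the work are solid. World frame = base frame: x ahead of the robot, y to its left, z up, the work surface at z = 0. Lengths are in m, angles in rad, forces in N, time in s.
With the tool pointing down it reaches from about 0.275 to 0.725 m from the base axis. Payload 15.9 kg.
Tool frame: the origin (TCP) lies on the centre line of the jaws, within the pads' length; the fingertips stand 19 mm ahead of it and the grasp point (between the pads) is the TCP; z points along the fingers, y is the line along which they close (so a half turn about z gives the same grasp; the last joint's range is limited). The gripper opens to 85 mm and grips with 20 to 120 N. Pads are 22 mm wide; open, the fingers measure 114 mm over their backs; the gripper's body (76 mm by 85 mm) begins 54 mm behind the grasp point. The pads swing forward as they close: fully open they stand 13 mm farther back than shut.
Start: joints at [-1.196, 0.213, -0.034, 1.323, 0, 1.571], TCP at [0.183, -0.465, 0.25] pointing down, gripper open.
Joint ranges: [-2.98, 2.98], [-0.74, 1.72], [-1.14, 1.35], [-2.1, 2.04], [-1.57, 1.44], [-3.14, 3.14]. Speed limits (rad/s): [1.89, 1.89, 2.39, 2.57, 3.14, 3.14].

### API

Orientations are given as [roll, pitch, yaw] about the fixed x, y, z axes, in that order (R = Rz(yaw) Ry(pitch) Rx(roll)).
In Python, from station import env gives the robot as it stands.
- The arm moves only by the shell command python3 -m jog 'ROWS' [FORCE]. ROWS is JSON, one flat list of numbers, 5 for each row, row after row: the shift along the tool's x, y, z scaled (see below), then the turn about the tool's z scaled (see below), then the opening, from -1 (shut) to 1 (fully open). A call has 1 to 8 rows; each row shifts and turns the commanded pose from where the row before left it, along the tool's axes as they then stand; what a row does not reach is not made up. The controller multiplies each number of a shift by 10 cm and each number of a turn by pi rad. A row lasts 1/8 s, in which the tool goes at most 62.5 mm and 10.7 degrees, less where a joint would pass 70% of its speed; a pose out of reach is approached as far as the arm can. A call with a number of a shift or a turn outside -1 to 1 is refused whole. A call with a gripper value outside its range is refused whole. The fingers move at their own pace and stop on an object; FORCE is the grip in N (left out, the last holds). Time passes only in rows, so rows that do not move let the fingers close. It gives the time, the measured TCP pose, the force, the opening and the grip force at its end, in the units of the state.
- env.read_state(): the state, without advancing time (a new reading comes with each control period).
- env.read_camera(name): name is "scene" or "top"; returns the picture (480x640x3 uint8, red, green, blue); there is no depth.
- env.camera_info(name): a dict with "fx", "fy", "cx", "cy" (pixels), "rvec" (rotation vector, rad) and "tvec" (3), from world to camera coordinates, as OpenCV has them. Camera axes: x right, y down, z forward; pixel columns grow to the right and rows downward; lengths in m; the calibration is good to about 2 mm. A picture is of the moment at which its call begins. camera_info takes no time and is no camera call.
- env.close_job(): hands the job in; it is judged then, once.
The state is a dict: "clock": time; "q": joint angles; "joint_vel": joint speeds; "effort": joint torques, N m; "eef_pos": TCP position; "tcp_rot": TCP orientation; "contact_force": force on the tool from outside, world axes, zero at the start; "ft_torque": the same for the moment, N m; "grip_width": finger opening in m; "finger_force": force on a finger pad.
Only numpy, scipy, OpenCV 4.12 (cv2) and the standard library are available. Lean on these libraries where they do the work, as an engineer would, in place of code of your own. Each camera call takes 0.05 s, during which the arm holds its last target. There are 200 camera calls.

## Working session

There is one attempt and no reset: what is moved stays moved. The work goes in short steps, Python scripts to look and compute and a shell command to move; the robot and the scene stay as the last step left them, time stands still between calls to the robot, and variables do not carry over. Pictures are saved under pics/ and viewed, at most 10 in all, crops included, and the job is handed in when it is done.

```bash
ls; mkdir -p pics; python3 - <<'E'
from station import env
import cv2
for n in("scene","top"):
    im=env.read_camera(n); cv2.imwrite(f"pics/{n}0.png",im[:,:,::-1]); print(env.camera_info(n))
print(env.read_state())
E
```

```text
pics
{'fx': 568.8302070836766, 'fy': 568.8302070836766, 'cx': 319.57705792193275, 'cy': 244.4130770012413, 'rvec': array([ 0.95791515, -2.2727416 ,  1.25073517]), 'tvec': array([0.47650957, 0.20062387, 1.30314026])}
{'fx': 487.97636965008036, 'fy': 487.97636965008036, 'cx': 318.3245903335707, 'cy': 230.6608797204175, 'rvec': array([ 2.18591108, -2.22385038,  0.03956405]), 'tvec': array([0.21014433, 0.47953511, 1.00522697])}
{'clock': 0.1, 'q': array([-1.19602861e+00,  2.13310873e-01, -3.49178551e-02,  1.32350841e+00,
       -7.77226966e-06,  1.57079747e+00]), 'joint_vel': array([-0.00189735,  0.00041725,  0.00160437, -0.00014267, -0.00149514,
       -0.00038443]), 'effort': array([-8.27288550e-04, -6.87245250e+01,  4.87807739e+01,  1.21565396e-02,
        1.14546324e-05, -2.78678380e-05]), 'eef_pos': array([ 0.18293159, -0.46505705,  0.24989483]), 'tcp_rot': array([-3.14065184e+00,  7.77333933e-06,  3.74766587e-01]), 'contact_force': array([-1.13140695, -0.2026821 ,  0.09314369]), 'ft_torque': array([-0.01559864, -0.04310562, -0.03916878]), 'finger_force': 0.0, 'grip_width': 0.08560405325509485}
```

View pics/top0.png

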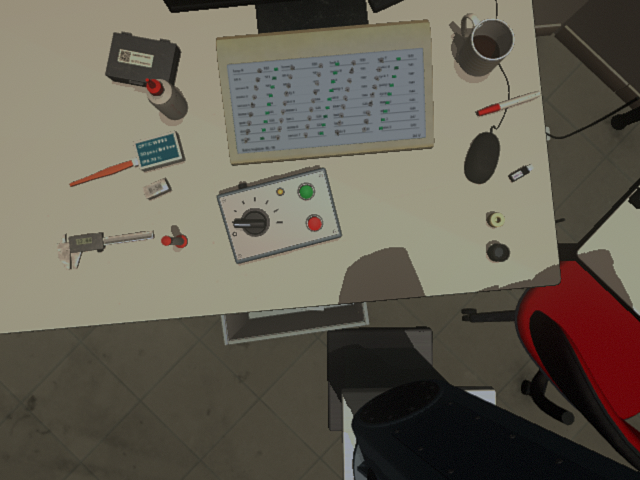

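View pics/scene0.png

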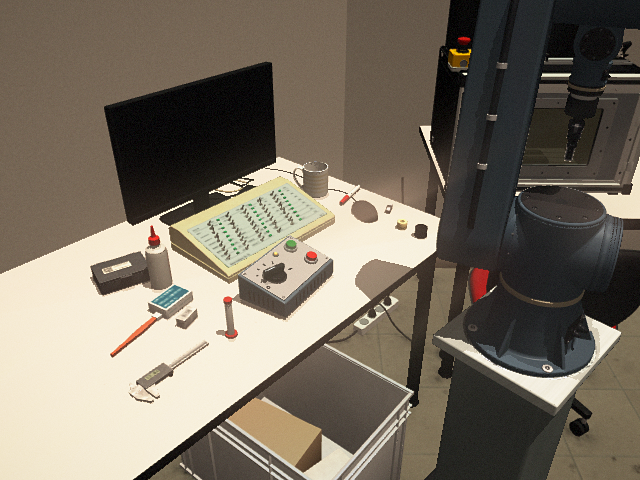

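The top view shows the controller around (280,215), with the selector at (253,223), green at (307,191), red at (314,223) and the gauge at (175,240). The loupe and ring are at about (497,250) and (497,218). I'll zoom in next.

```bash
python3 - <<'E'
import cv2
im=cv2.imread("pics/top0.png")[155:275,205:355]
cv2.imwrite("pics/crop0.png",cv2.resize(im,None,fx=5,fy=5,interpolation=cv2.INTER_CUBIC))
E
```

```text
(no output)
```

View pics/crop0.png

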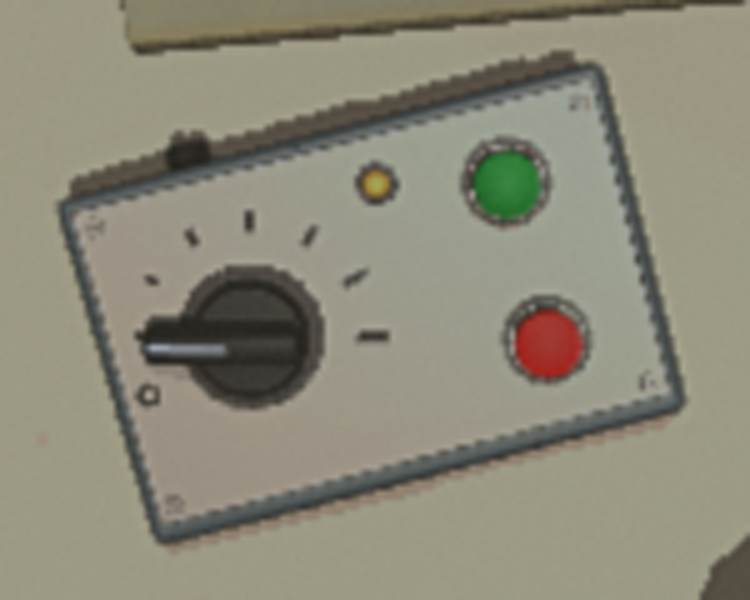

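The crop shows the pointer at step 1, beside the ring at (148,395); marks 2 to 7 are clear of it, with step 5 at (310,236). The red button is at crop (549,344) and green at (507,186). Next I'll fit the pose.

```bash
cat > h.py <<'E'
import numpy as np,cv2
from scipy.optimize import least_squares
from station import env
I=env.camera_info("top"); K=np.array([[I['fx'],0,I['cx']],[0,I['fy'],I['cy']],[0,0,1]])
proj=lambda P:cv2.projectPoints(np.array(P,float).reshape(-1,3),I['rvec'],I['tvec'],K,None)[0][:,0]
full=lambda c:np.array(c,float)/5+[205,155]-0.4
s,c=np.sin(np.radians(12)),np.cos(np.radians(12))
T=np.array([[c,0,-s],[0,1,0],[s,0,c]])   # plate axes in controller frame (columns)
def Rz(a): return np.array([[np.cos(a),-np.sin(a),0],[np.sin(a),np.cos(a),0],[0,0,1]])
def model(p):
    x,y,yaw,sx,sy,bx,by,r=p
    W=lambda P:(Rz(yaw)@np.array(P,float).T).T+[x,y,0]
    pl=lambda a,b,h:np.array([0,0,.065])+T@[a,b,h]
    cor=W([[.07,.11,.08],[.07,-.11,.08],[-.07,-.11,.05],[-.07,.11,.05]])
    mk=W([pl(sx+r*np.cos(t),sy+r*np.sin(t),0) for t in 1.833-np.radians(30)*np.array([0,2,3,4,5,6,7])])
    bt=W([pl(bx,by,.018),pl(bx+.064,by,.018)])
    return cor,mk,bt,W([pl(sx,sy,0)]),W([pl(sx,sy,.009)])
cor=[[65,203],[600,67],[683,403],[162,540]]
mk=[[148,395],[152,280],[192,237],[250,220],[310,236],[356,277],[373,335]]
bt=[[549,344],[507,186]]
def res(p):
    a,m,b,s0,sk=model(p)
    e=proj(m)-full(mk)
    return np.r_[(proj(a)-full(cor)).ravel(),.5*e.ravel(),(proj(b)-full(bt)).ravel(),(proj(sk)-full([[255,337]])).ravel()]
def fit(): return least_squares(res,[.45,.05,.2,0,.05,-.03,-.06,.045]).x
E
python3 - <<'E'
from h import *
np.set_printoptions(precision=4,suppress=True)
p=fit(); print(p); print(res(p))
a,m,b,s0,sk=model(p); print("buttons",b,"axis",s0)
print("base px",proj([0,0,0]))
# pointer angle
n=(full([145,348])); 
f=lambda q:(proj((Rz(p[2])@(np.array([0,0,.065])+T@[p[3]+.039*np.cos(1.833-q[0]),p[4]+.039*np.sin(1.833-q[0]),.031]))+[p[0],p[1],0])-n).ravel()
r=least_squares(f,[.5]); print("sel",r.x,r.fun)
E
```

```text
[ 0.5118  0.2761  0.2366  0.0008  0.0501 -0.0292 -0.0607  0.0459]
[-2.0123 -0.7294  1.1131 -1.9308  1.9659  1.1362 -1.0345  1.5512  0.4863
 -0.2129 -0.0944 -0.3215  0.1953 -0.286   0.3194 -0.1181  0.2545 -0.1001
 -0.0143  0.1071 -0.1359  0.1155 -0.0745  0.1837  0.0742 -0.1798 -0.5029
  0.4072]
buttons [[0.4946 0.2095 0.0765]
 [0.5554 0.2242 0.0898]] axis [[0.5008 0.3249 0.0652]]
base px [[420.3368 463.4459]]
sel [0.5166] [-0.0732  0.0017]
```

```bash
R='0.336,-0.321,0,0,-1'
python3 -m jog '[0.336,-0.321,0,0,-1,0.336,-0.321,0,0,-1,0.336,-0.321,0,0,-1,0.336,-0.321,0,0,-1,0.336,-0.321,0,0,-1,0.336,-0.321,0,0,-1,0.336,-0.321,0,0,-1,0.336,-0.321,0,0,-1]' 20
python3 -m jog '[0.336,-0.321,0,0,-1,0.336,-0.321,0,0,-1,0.336,-0.321,0,0,-1,0.336,-0.321,0,0,-1,0.336,-0.321,0,0,-1,0.336,-0.321,0,0,-1,0.336,-0.321,0,0,-1,0.336,-0.321,0,0,-1]'
python3 -c "
from station import env
s=env.read_state();print(s['q'],s['tcp_rot'],s['grip_width'])"
```

```text
clock: 1.1
eef_pos: [0.3394, -0.1264, 0.2503]
tcp_rot: [3.142, -0.0, 0.375]
contact_force: [1.2, -1.2, -0.6]
grip_width: 0.0001
finger_force: 0.0
clock: 2.1
eef_pos: [0.4981, 0.2048, 0.25]
tcp_rot: [-3.136, 0.0, 0.387]
contact_force: [0.4, -0.2, 1.3]
grip_width: 0.0002
finger_force: 0.0
[0.386911   0.29396071 0.07078194 1.34810384 0.00580192 3.14167022] [-3.13579078e+00  4.86720364e-04  3.86833441e-01] 0.00016365809791036816
```

```bash
python3 -m jog '[0,0,0,-0.0543,-1,0,0,0,-0.0543,-1,0,0,0,-0.0543,-1,0,0,0,-0.0543,-1,0,0,0,-0.0543,-1,0,0,0,-0.0543,-1,0,0,0,-0.0543,-1,0,0,0,-0.0543,-1]'
python3 -m jog '[0,0,0,-0.0543,-1,0,0,0,-0.0543,-1,0,0,0,-0.0543,-1,0,0,0,-0.0543,-1,0,0,0,-0.0543,-1,0,0,0,-0.0543,-1,0,0,0,-0.0543,-1,0,0,0,-0.0543,-1]'
python3 -m jog '[0,0,0,0,-1]'
```

```text
clock: 3.1
eef_pos: [0.4977, 0.203, 0.25]
tcp_rot: [-3.14, -0.005, 1.755]
contact_force: [-0.3, -0.4, 0.1]
grip_width: 0.0001
finger_force: 0.0
clock: 4.1
eef_pos: [0.4977, 0.203, 0.25]
tcp_rot: [3.137, -0.003, 3.12]
contact_force: [0.4, -0.2, 0.6]
grip_width: -0.0
finger_force: 0.0
clock: 4.22
eef_pos: [0.4978, 0.203, 0.25]
tcp_rot: [3.137, -0.003, 3.114]
contact_force: [-0.6, 0.2, -0.6]
grip_width: 0.0003
finger_force: 0.0
```

```bash
python3 -m jog '[0.072,0.065,0.34,0,-1,0,0,0.34,0,-1,0,0,0.34,0,-1,0,0,0.32,0,-1,0,0,0,0,-1]'
python3 - <<'E'
from station import env;import cv2
im=env.read_camera("scene")[210:330,210:360]
cv2.imwrite("pics/s1.png",cv2.resize(im[:,:,::-1],None,fx=5,fy=5,interpolation=cv2.INTER_CUBIC))
E
```

```text
clock: 4.85
eef_pos: [0.4891, 0.2099, 0.1146]
tcp_rot: [3.138, -0.006, 3.111]
contact_force: [0.2, -0.4, -0.6]
grip_width: 0.0002
finger_force: 0.0
```

View pics/s1.png

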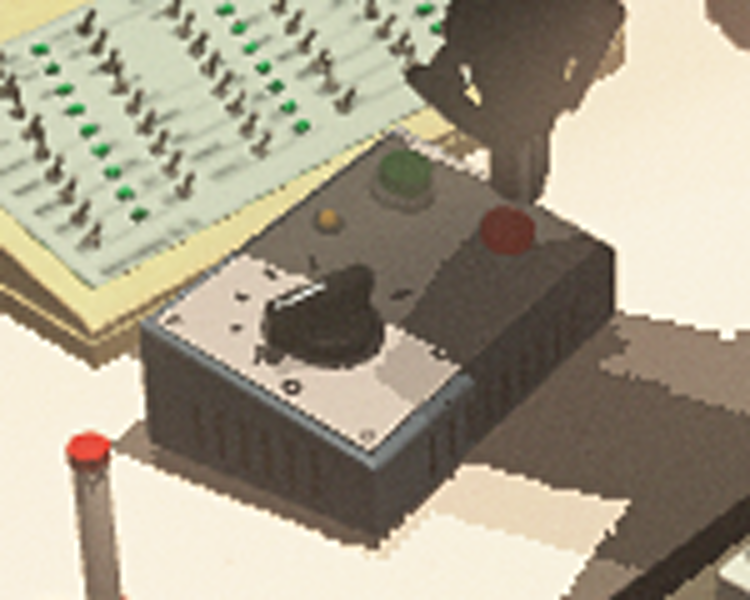

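The closed fingertip, at crop (518,195), hovers over the red button at (508,230), with no contact yet.

```bash
python3 -m jog '[0,0,0.08,0,-1,0,0,0.08,0,-1,0,0,0,0,-1]'
python3 -m jog '[0,0,0.03,0,-1,0,0,0,0,-1]'
```

```text
clock: 5.28
eef_pos: [0.4903, 0.2105, 0.1001]
tcp_rot: [3.137, -0.003, 3.114]
contact_force: [-0.1, -0.2, -0.1]
grip_width: -0.0001
finger_force: 0.0
clock: 5.52
eef_pos: [0.4907, 0.2106, 0.0975]
tcp_rot: [3.136, -0.002, 3.114]
contact_force: [0.6, 0.8, 1.0]
grip_width: 0.0002
finger_force: 0.7
```

```bash
python3 -m jog '[0,0,0.03,0,-1,0,0,0,0,-1]'
python3 -m jog '[0,0,0.02,0,-1,0,0,0,0,-1]'
```

```text
clock: 5.78
eef_pos: [0.4909, 0.2107, 0.0945]
tcp_rot: [3.136, -0.002, 3.115]
contact_force: [2.2, -0.6, 3.2]
grip_width: 0.0001
finger_force: 1.6
clock: 6.02
eef_pos: [0.4908, 0.2107, 0.0925]
tcp_rot: [3.136, -0.002, 3.114]
contact_force: [2.0, 1.4, 3.9]
grip_width: -0.0004
finger_force: 2.1
```

```bash
python3 -m jog '[0,0,0.015,0,-1,0,0,0,0,-1]'
python3 -m jog '[0,0,0.01,0,-1,0,0,0,0,-1]'
```

```text
clock: 6.28
eef_pos: [0.4909, 0.2107, 0.0912]
tcp_rot: [3.136, -0.001, 3.115]
contact_force: [2.7, 0.4, 8.8]
grip_width: 0.0001
finger_force: 4.1
clock: 6.52
eef_pos: [0.491, 0.2108, 0.0909]
tcp_rot: [3.136, -0.001, 3.115]
contact_force: [-0.3, -0.9, 19.6]
grip_width: -0.0003
finger_force: 9.6
```

```bash
python3 -m jog '[0,0,-0.2,0,-1,0,0,-0.3,0,-1,0,0,0,0,-1]'
cat >> h.py <<'E'
P=fit()
def finger(q,r=.028,off=.018,h=.017,mid=.020):
    "TCP xyz and yaw with the tool's -x face flush on the bar at selector angle q"
    Rw=Rz(P[2]); o=np.array([P[0],P[1],0])
    B=Rw@T; ax=o+Rw@(np.array([0,0,.065])+T@[P[3],P[4],mid])
    b=B@[np.cos(1.833-q),np.sin(1.833-q),0]; beta=np.arctan2(b[1],b[0])
    u=np.array([np.cos(beta),np.sin(beta)]); n=np.array([-u[1],u[0]])
    xy=ax[:2]+r*u+off*n
    c0=o+Rw@np.array([0,0,.065]); nn=B[:,2]
    z=c0[2]-(nn[:2]@(xy-c0[:2]))/nn[2]
    return np.r_[xy,z+h+.019],beta+np.pi/2
def local(d,yaw): return np.array([d[0]*np.cos(yaw)+d[1]*np.sin(yaw),d[0]*np.sin(yaw)-d[1]*np.cos(yaw),-d[2]])
E
python3 - <<'E'
from h import *
np.set_printoptions(precision=4,suppress=True)
s=env.read_state(); p=s['eef_pos'];yaw=s['tcp_rot'][2]; print(p,yaw)
q=.524-.25
t,ty=finger(q); print("target",t,ty,"scaled",local(t-p,yaw)/.1,"turn",-(ty-yaw)/np.pi)
for k in range(18):
    q2=q+.12; t2,ty2=finger(q2); print(round(q2,3),np.r_[local(t2-t,ty)/.1,-(ty2-ty)/np.pi],t2,ty2); q,t,ty=q2,t2,ty2
E
```

```text
clock: 6.9
eef_pos: [0.4911, 0.2106, 0.1413]
tcp_rot: [3.135, -0.001, 3.115]
contact_force: [-0.0, -0.2, -0.7]
grip_width: 0.0003
finger_force: 0.0
[0.4911 0.2106 0.1413] 3.114586026346087
target [0.473  0.3472 0.0965] 3.366641768016703 scaled [0.2182 1.3609 0.4475] turn -0.0802318344431447
0.394 [-0.034   0.0192 -0.0073  0.0374] [0.4758 0.3499 0.0973] 3.24923191012192
0.514 [-0.0341  0.0192 -0.0077  0.0374] [0.479  0.3521 0.098 ] 3.1316638398085743
0.634 [-0.0342  0.0192 -0.008   0.0375] [0.4825 0.354  0.0988] 3.0138016149113236
0.754 [-0.0343  0.0193 -0.0083  0.0376] [0.4861 0.3555 0.0997] 2.895524284445769
0.874 [-0.0345  0.0194 -0.0084  0.0378] [0.4899 0.3565 0.1005] 2.7767324517507266
0.994 [-0.0346  0.0194 -0.0084  0.038 ] [0.4939 0.3571 0.1013] 2.657354087957558
1.114 [-0.0348  0.0195 -0.0083  0.0382] [0.4978 0.3572 0.1022] 2.5373492509261526
1.234 [-0.035   0.0196 -0.0081  0.0384] [0.5018 0.3569 0.103 ] 2.4167133237231146
1.354 [-0.0352  0.0197 -0.0077  0.0386] [0.5058 0.356  0.1037] 2.2954783851521245
1.474 [-0.0353  0.0198 -0.0072  0.0388] [0.5096 0.3547 0.1045] 2.1737123845816475
1.594 [-0.0355  0.0199 -0.0066  0.0389] [0.5133 0.3529 0.1051] 2.051515927265476
1.714 [-0.0356  0.0199 -0.0059  0.039 ] [0.5167 0.3506 0.1057] 1.9290166815376093
1.834 [-0.0356  0.0199 -0.0051  0.039 ] [0.5198 0.348  0.1062] 1.806361672529308
1.954 [-0.0356  0.0199 -0.0042  0.039 ] [0.5225 0.345  0.1067] 1.6837079865521805
2.074 [-0.0356  0.0199 -0.0033  0.039 ] [0.5249 0.3417 0.107 ] 1.5612126241629596
2.194 [-0.0355  0.0199 -0.0023  0.0389] [0.5269 0.3381 0.1072] 1.4390223605567236
2.314 [-0.0353  0.0198 -0.0012  0.0388] [0.5284 0.3344 0.1073] 1.3172644708795531
2.434 [-0.0352  0.0197 -0.0002  0.0386] [0.5294 0.3305 0.1074] 1.1960390555624776
```

```bash
python3 -m jog '[0.086,0.4536,0,0,-1,0.086,0.4536,0,0,-1,0.086,0.4536,0,0,-1,0,0,0,-0.04,-1,0,0,0,-0.04,-1,0,0,0.2,0,-1,0,0,0.2475,0,-1,0,0,0,0,-1]'
python3 - <<'E'
from h import *
im=env.read_camera("top")[155:275,205:355]
cv2.imwrite("pics/t1.png",cv2.resize(im[:,:,::-1],None,fx=5,fy=5,interpolation=cv2.INTER_CUBIC))
E
```

```text
clock: 7.9
eef_pos: [0.4667, 0.3462, 0.0934]
tcp_rot: [3.138, -0.006, -2.917]
contact_force: [-0.4, 0.4, 0.1]
grip_width: -0.0001
finger_force: 0.0
```

View pics/t1.png

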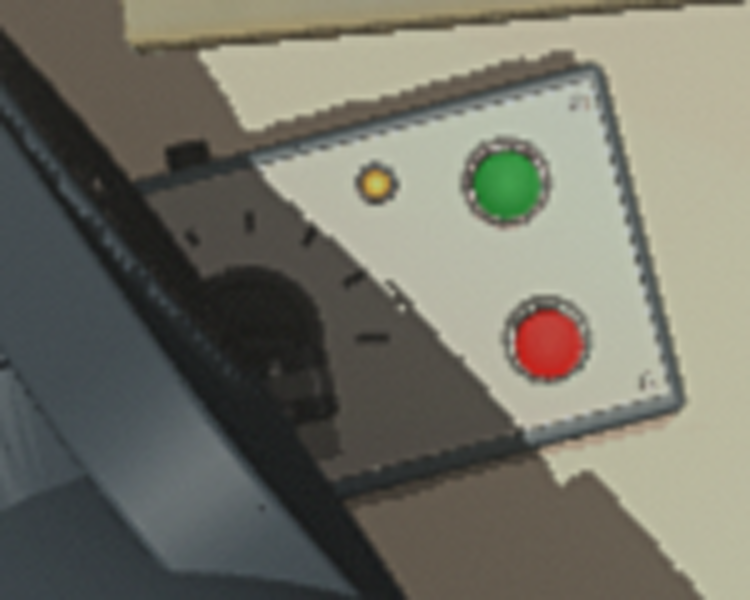

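The top view is mostly blocked by the arm, and there's an unclear dark shape at (310,395). The scene camera should settle it.

```bash
python3 - <<'E'
from h import *
print(proj([[.4667,.3462,.074]])*5-np.array([205,155])*5)
im=env.read_camera("scene")[210:330,210:360]
cv2.imwrite("pics/s2.png",cv2.resize(im[:,:,::-1],None,fx=5,fy=5,interpolation=cv2.INTER_CUBIC))
E
```

```text
[[195.59043563 421.06272749]]
```

View pics/s2.png

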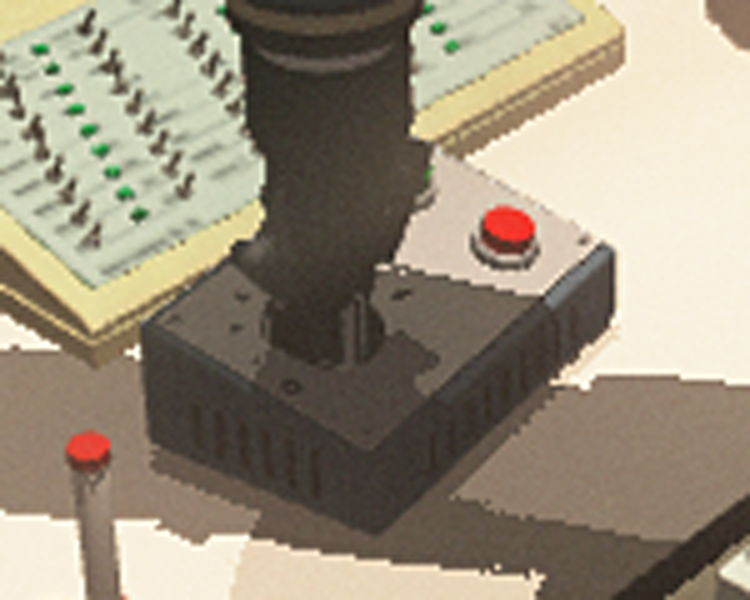

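The pointer hasn't moved and there is no contact; the shape was the gripper's linkage. I'll start pushing.

```bash
python3 -m jog '[-0.06,0.01,-0.03,0,-1,-0.034,0.019,-0.007,0.0374,-1,-0.034,0.019,-0.008,0.0374,-1,0,0,0,0,-1]'
python3 -m jog '[-0.034,0.019,-0.008,0.0375,-1,0,0,0,0,-1]'
python3 -m jog '[-0.034,0.019,-0.008,0.0375,-1,0,0,0,0,-1]'
```

```text
clock: 8.5
eef_pos: [0.4804, 0.3545, 0.101]
tcp_rot: [3.136, -0.002, 3.131]
contact_force: [-3.6, -1.7, 2.2]
grip_width: 0.0002
finger_force: 1.6
clock: 8.75
eef_pos: [0.4839, 0.3565, 0.1017]
tcp_rot: [3.136, -0.002, 3.015]
contact_force: [-2.5, -0.8, 0.7]
grip_width: -0.0001
finger_force: 0.7
clock: 9.0
eef_pos: [0.4876, 0.358, 0.1024]
tcp_rot: [3.136, -0.003, 2.899]
contact_force: [-0.2, 0.9, 0.3]
grip_width: -0.0001
finger_force: 0.0
```

```bash
python3 -m jog '[-0.0345,0.019,-0.008,0.0378,-1,-0.0346,0.019,-0.008,0.038,-1,0,0,0,0,-1]'
python3 -m jog '[-0.0348,0.0195,-0.008,0.0382,-1,0,0,0,0,-1]'
python3 -m jog '[-0.035,0.0195,-0.008,0.0384,-1,0,0,0,0,-1]'
python3 -m jog '[-0.035,0.0195,-0.008,0.0386,-1,0,0,0,0,-1]'
```

```text
clock: 9.38
eef_pos: [0.4949, 0.3593, 0.1037]
tcp_rot: [3.138, -0.004, 2.662]
contact_force: [-1.5, 0.4, 0.0]
grip_width: 0.0003
finger_force: 0.5
clock: 9.62
eef_pos: [0.4985, 0.3594, 0.1042]
tcp_rot: [3.139, -0.005, 2.542]
contact_force: [-3.8, 0.1, -0.7]
grip_width: -0.0002
finger_force: 1.5
clock: 9.88
eef_pos: [0.503, 0.3589, 0.1052]
tcp_rot: [3.139, -0.005, 2.422]
contact_force: [-1.1, -0.8, -0.3]
grip_width: 0.0002
finger_force: 0.5
clock: 10.12
eef_pos: [0.5071, 0.3581, 0.1061]
tcp_rot: [3.139, -0.005, 2.3]
contact_force: [-0.4, -0.0, 0.0]
grip_width: 0.0
finger_force: 0.0
```

```bash
python3 -m jog '[-0.0353,0.0198,-0.007,0.0388,-1,-0.0355,0.0199,-0.007,0.0389,-1,0,0,0,0,-1]'
python3 -m jog '[-0.0356,0.0199,-0.006,0.039,-1,0,0,0,0,-1]'
python3 -m jog '[-0.0356,0.0199,-0.005,0.039,-1,0,0,0,0,-1]'
python3 - <<'E'
from h import *
im=env.read_camera("scene")[210:330,210:360]
cv2.imwrite("pics/s3.png",cv2.resize(im[:,:,::-1],None,fx=5,fy=5,interpolation=cv2.INTER_CUBIC))
print(env.read_state()['q'])
E
```

```text
clock: 10.5
eef_pos: [0.5141, 0.3551, 0.1073]
tcp_rot: [3.141, -0.006, 2.057]
contact_force: [-1.6, 2.3, 0.7]
grip_width: -0.0001
finger_force: 1.1
clock: 10.75
eef_pos: [0.5175, 0.3528, 0.1078]
tcp_rot: [-3.141, -0.006, 1.934]
contact_force: [-1.6, 0.9, -0.9]
grip_width: -0.0001
finger_force: 0.9
clock: 11.0
eef_pos: [0.5209, 0.35, 0.1084]
tcp_rot: [-3.141, -0.005, 1.812]
contact_force: [-0.6, 0.3, 0.7]
grip_width: 0.0003
finger_force: 0.0
[0.58934515 0.53113411 0.06393085 1.10227769 0.00524798 1.91850342]
```

View pics/s3.png

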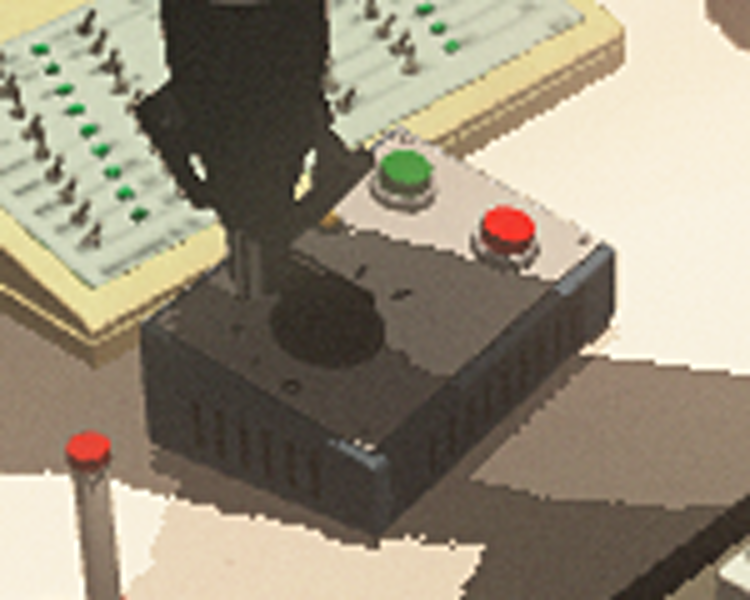

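The bar points back towards about (300,250), so three clicks are done and it stands at step 4. One more click to go.

```bash
python3 -m jog '[-0.0356,0.0199,-0.004,0.039,-1,-0.0356,0.0199,-0.003,0.039,-1,0,0,0,0,-1]'
python3 -m jog '[-0.0355,0.0199,-0.002,0.0389,-1,0,0,0,0,-1]'
python3 -m jog '[-0.0353,0.0198,-0.001,0.0388,-1,0,0,0,0,-1]'
```

```text
clock: 11.42
eef_pos: [0.526, 0.3437, 0.1091]
tcp_rot: [-3.14, -0.005, 1.566]
contact_force: [-0.5, 1.0, 1.1]
grip_width: -0.0
finger_force: 0.0
clock: 11.68
eef_pos: [0.5277, 0.3405, 0.1092]
tcp_rot: [-3.139, -0.005, 1.444]
contact_force: [-0.9, 2.7, -1.6]
grip_width: 0.0001
finger_force: 1.2
clock: 11.92
eef_pos: [0.5293, 0.3365, 0.1093]
tcp_rot: [-3.138, -0.004, 1.322]
contact_force: [-0.3, 2.5, -1.4]
grip_width: -0.0001
finger_force: 0.5
```

```bash
python3 -m jog '[-0.0176,0.0099,0,0.0193,-1,0,0,0,0,-1,0,0,0,0,-1]'
```

```text
clock: 12.3
eef_pos: [0.5299, 0.3346, 0.1093]
tcp_rot: [-3.138, -0.004, 1.26]
contact_force: [0.6, 0.4, 0.2]
grip_width: -0.0001
finger_force: 0.2
```

```bash
python3 -m jog '[0.15,0,0,0,-1,0,0,-0.4,0,-1,0,0,-0.4,0,-1,0,0,0,0,-1]'
python3 - <<'E'
from h import *
np.set_printoptions(precision=4,suppress=True)
s=env.read_state(); p=s['eef_pos'];yaw=s['tcp_rot'][2]
t=model(P)[2][1]+[-.004,-.001,.045]
print(p,yaw,t,local(t-p,yaw)/.1)
E
```

```text
clock: 12.8
eef_pos: [0.5359, 0.3492, 0.1926]
tcp_rot: [-3.141, -0.008, 1.259]
contact_force: [0.6, -0.0, -0.8]
grip_width: -0.0002
finger_force: 0.0
[0.5359 0.3492 0.1926] 1.259005397674803 [0.5514 0.2232 0.1348] [-1.1521  0.5342  0.5774]
```

```bash
python3 -m jog '[-0.384,0.178,0,0,-1,-0.384,0.178,0,0,-1,-0.384,0.178,0.2,0,-1,0,0,0.2,0,-1,0,0,0,0,-1]'
python3 - <<'E'
from h import *
a=[env.read_camera(n) for n in("top","scene")]
o=[cv2.resize(i[y:y+120,x:x+130,::-1],None,fx=3,fy=3,interpolation=cv2.INTER_CUBIC) for i,(x,y) in zip(a,((205,155),(220,210)))]
cv2.imwrite("pics/c4.png",cv2.convertScaleAbs(np.hstack(o),alpha=1.8))
E
```

```text
clock: 13.42
eef_pos: [0.5487, 0.2217, 0.147]
tcp_rot: [-3.135, -0.002, 1.257]
contact_force: [0.5, 0.3, 0.7]
grip_width: -0.0001
finger_force: 0.0
```

View pics/c4.png

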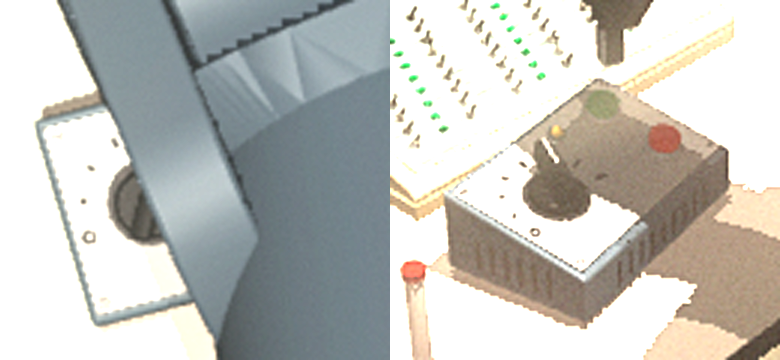

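The scene view shows the pointer's nose at crop (545,145), with two marks (6 and 7) clockwise of it. I'll check that against the model before pressing start.

```bash
python3 - <<'E'
from h import *
J=env.camera_info("scene");K2=np.array([[J['fx'],0,J['cx']],[0,J['fy'],J['cy']],[0,0,1]])
for k in(4,5,6):
    q=k*np.pi/6
    w=[Rz(P[2])@(np.array([0,0,.065])+T@[P[3]+r*np.cos(1.833-q),P[4]+r*np.sin(1.833-q),.031])+[P[0],P[1],0] for r in(.039,.015)]
    u=cv2.projectPoints(np.array(w),J['rvec'],J['tvec'],K2,None)[0][:,0]
    print(k,(u-[220,210])*3+[390,0])
E
python3 -m jog '[0,0,0.3,0,-1,0,0,0,0,-1]'
```

```text
4 [[532.68355148 139.80220303]
 [551.15149423 156.77795335]]
5 [[555.41311548 135.45796925]
 [559.95885935 155.04170435]]
6 [[579.91984252 139.55650466]
 [569.5105951  156.6312764 ]]
clock: 13.78
eef_pos: [0.5488, 0.2229, 0.1177]
tcp_rot: [-3.136, -0.003, 1.258]
contact_force: [-0.1, 0.1, 0.4]
grip_width: 0.0003
finger_force: 0.0
```

The white line's slope falls between the predictions for steps 4 and 5, so I'll look closer before pressing anything.

```bash
python3 - <<'E'
from h import *
J=env.camera_info("scene");K2=np.array([[J['fx'],0,J['cx']],[0,J['fy'],J['cy']],[0,0,1]])
im=env.read_camera("scene"); x0,y0=240,240; f=10
o=cv2.resize(im[y0:y0+55,x0:x0+75,::-1],None,fx=f,fy=f,interpolation=cv2.INTER_CUBIC)
def pt(r,q,h):
    w=Rz(P[2])@(np.array([0,0,.065])+T@[P[3]+r*np.cos(1.833-q),P[4]+r*np.sin(1.833-q),h])+[P[0],P[1],0]
    u=cv2.projectPoints(w[None],J['rvec'],J['tvec'],K2,None)[0][0,0]
    return tuple(int(v) for v in (u-[x0,y0])*f+f/2)
for k in range(8):
    cv2.circle(o,pt(P[7],k*np.pi/6,0),5,(0,0,255),1)
    if k in(4,5): cv2.line(o,pt(.015,k*np.pi/6,.031),pt(.039,k*np.pi/6,.031),(255,0,0) if k==4 else (0,255,0),1)
cv2.imwrite("pics/c5.png",o)
E
```

```text
(no output)
```

View pics/c5.png

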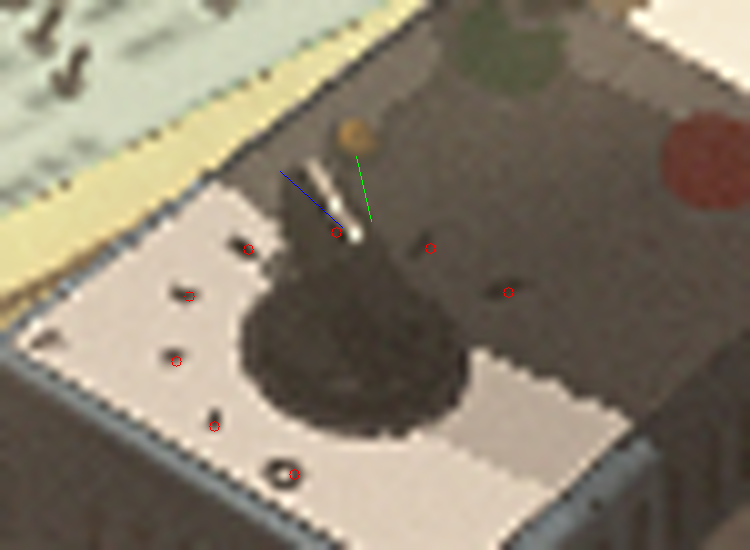

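The pointer is stuck on the crest between steps 4 and 5: the white line runs from (358,238) to (310,162), and mark 4 is visible at (243,248). I must push it slightly further before pressing start.

```bash
python3 -m jog '[0,0,-0.4,0,-1,0,0,-0.35,0,-1,0,0,0,0,-1]'
python3 - <<'E'
from h import *
np.set_printoptions(precision=4,suppress=True)
s=env.read_state(); p=s['eef_pos'];yaw=s['tcp_rot'][2]
t,ty=finger(2.2,off=.022,h=.018); print(p,yaw,t,ty,local(t-p,yaw)/.1,-(ty-yaw)/np.pi)
for q in (2.32,2.44,2.5,2.56):
    t2,y2=finger(q,h=.018); print(q,local(t2-t,ty)/.1,-(y2-ty)/np.pi,t2,y2); t,ty=t2,y2
E
```

```text
clock: 14.2
eef_pos: [0.5515, 0.2232, 0.1981]
tcp_rot: [3.14, -0.008, 1.257]
contact_force: [0.4, 0.5, 0.2]
grip_width: -0.0004
finger_force: 0.0
[0.5515 0.2232 0.1981] 1.2569979231462636 [0.5275 0.3419 0.1085] 1.4329232438856483 [ 1.0548 -0.5949  0.8953] -0.05599876882140042
2.32 [-0.0753  0.0198  0.0019] 0.03874894150096533 [0.5284 0.3342 0.1083] 1.311189853931835
2.44 [-0.0352  0.0197 -0.0001] 0.038578118438883834 [0.5294 0.3303 0.1084] 1.1899931204549206
2.5 [-0.0172  0.0104  0.0003] 0.01921803061840067 [0.5298 0.3283 0.1083] 1.1296178966476893
2.56 [-0.0172  0.0103  0.0006] 0.019168373724929955 [0.53   0.3263 0.1083] 1.0693986745721857
```

```bash
python3 -m jog '[0.385,-0.198,0,0,-1,0.385,-0.198,0,0,-1,0.385,-0.198,0,0,-1,0,0,0,-0.056,-1,0,0,0.45,0,-1,0,0,0.435,0,-1,0,0,0,0,-1]'
python3 -m jog '[-0.1,0,0,0,-1,-0.0753,0.0198,0,0.0387,-1,0,0,0,0,-1]'
python3 -m jog '[-0.0352,0.0197,0,0.0386,-1,0,0,0,0,-1]'
```

```text
clock: 15.08
eef_pos: [0.5271, 0.35, 0.1035]
tcp_rot: [-3.135, -0.001, 1.433]
contact_force: [-0.2, -1.3, 0.9]
grip_width: -0.0003
finger_force: 0.0
clock: 15.45
eef_pos: [0.5294, 0.3331, 0.1081]
tcp_rot: [-3.14, -0.007, 1.31]
contact_force: [-0.5, -0.4, -0.6]
grip_width: 0.0001
finger_force: 0.0
clock: 15.7
eef_pos: [0.53, 0.3295, 0.107]
tcp_rot: [-3.139, -0.005, 1.192]
contact_force: [1.0, -0.1, 0.1]
grip_width: 0.0
finger_force: 0.0
```

```bash
python3 -m jog '[-0.0172,0.0103,0,0.0192,-1,0,0,0,0,-1]'
python3 -m jog '[-0.0172,0.0103,0,0.0192,-1,0,0,0,0,-1]'
```

```text
clock: 15.95
eef_pos: [0.53, 0.3277, 0.1064]
tcp_rot: [-3.138, -0.005, 1.133]
contact_force: [0.5, -1.5, 0.1]
grip_width: 0.0002
finger_force: 0.0
clock: 16.2
eef_pos: [0.5301, 0.3259, 0.1061]
tcp_rot: [-3.137, -0.005, 1.072]
contact_force: [-0.0, 3.2, 1.1]
grip_width: -0.0002
finger_force: 1.3
```

```bash
python3 -m jog '[0.15,0,0,0,-1,0,0,-0.4,0,-1,0,0,-0.4,0,-1,0,0,0,0,-1]'
python3 - <<'E'
from h import *
np.set_printoptions(precision=4,suppress=True)
s=env.read_state(); p=s['eef_pos'];yaw=s['tcp_rot'][2]
t=model(P)[2][1]+[-.004,-.001,.045]
print(p,yaw,t,local(t-p,yaw)/.1)
E
```

```text
clock: 16.7
eef_pos: [0.5387, 0.339, 0.1892]
tcp_rot: [-3.14, -0.008, 1.072]
contact_force: [-0.2, -0.1, -0.3]
grip_width: -0.0003
finger_force: 0.0
[0.5387 0.339  0.1892] 1.072372330992218 [0.5514 0.2232 0.1348] [-0.9565  0.666   0.5433]
```

```bash
python3 -m jog '[-0.319,0.222,0,0,-1,-0.319,0.222,0,0,-1,-0.319,0.222,0,0,-1,0,0,0.25,0,-1,0,0,0.25,0,-1,0,0,0,0,-1]'
python3 - <<'E'
from h import *
J=env.camera_info("scene");K2=np.array([[J['fx'],0,J['cx']],[0,J['fy'],J['cy']],[0,0,1]])
im=env.read_camera("scene"); x0,y0=240,240; f=10
o=cv2.resize(im[y0:y0+55,x0:x0+75,::-1],None,fx=f,fy=f,interpolation=cv2.INTER_CUBIC)
def pt(r,q,h):
    w=Rz(P[2])@(np.array([0,0,.065])+T@[P[3]+r*np.cos(1.833-q),P[4]+r*np.sin(1.833-q),h])+[P[0],P[1],0]
    u=cv2.projectPoints(w[None],J['rvec'],J['tvec'],K2,None)[0][0,0]
    return tuple(int(v) for v in (u-[x0,y0])*f+f/2-[6,0])
for k in range(8):
    cv2.circle(o,pt(P[7],k*np.pi/6,0),5,(0,0,255),1)
    if k in(4,5): cv2.line(o,pt(.015,k*np.pi/6,.031),pt(.039,k*np.pi/6,.031),(255,0,0) if k==4 else (0,255,0),1)
cv2.imwrite("pics/c6.png",o)
E
```

```text
clock: 17.45
eef_pos: [0.5483, 0.2219, 0.1332]
tcp_rot: [-3.135, -0.001, 1.071]
contact_force: [-0.1, -0.7, 0.3]
grip_width: -0.0
finger_force: 0.0
```

View pics/c6.png

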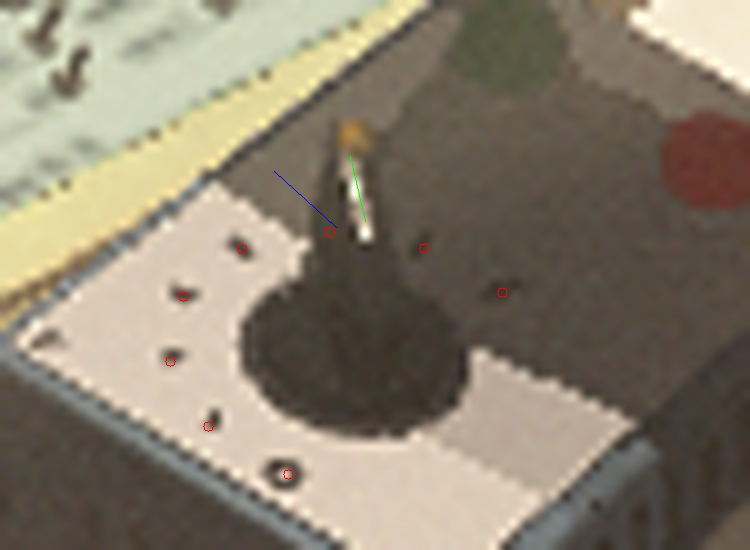

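The white line, (345,155) to (365,240), now matches the step five prediction and the controller hasn't moved. Next is the green button.

```bash
python3 -m jog '[0.02,0.035,0.1,0,-1,0,0,0.08,0,-1,0,0,0,0,-1]'
python3 -m jog '[0,0,0.05,0,-1,0,0,0,0,-1]'
python3 -m jog '[0,0,0.03,0,-1,0,0,0,0,-1]'
```

```text
clock: 17.88
eef_pos: [0.5533, 0.2226, 0.1165]
tcp_rot: [-3.137, -0.003, 1.069]
contact_force: [0.9, -0.0, 0.1]
grip_width: 0.0001
finger_force: 0.0
clock: 18.12
eef_pos: [0.5534, 0.2226, 0.1119]
tcp_rot: [-3.137, -0.003, 1.069]
contact_force: [-0.5, 0.0, -0.3]
grip_width: -0.0001
finger_force: 0.0
clock: 18.38
eef_pos: [0.5538, 0.2228, 0.1093]
tcp_rot: [-3.138, -0.004, 1.069]
contact_force: [0.8, 0.0, 2.4]
grip_width: -0.0003
finger_force: 1.2
```

```bash
python3 -m jog '[0,0,0.03,0,-1,0,0,0,0,-1]'
python3 -m jog '[0,0,0.02,0,-1,0,0,0,0,-1]'
python3 -m jog '[0,0,0.015,0,-1,0,0,0,0,-1]'
```

```text
clock: 18.62
eef_pos: [0.5539, 0.2228, 0.1063]
tcp_rot: [-3.138, -0.004, 1.069]
contact_force: [2.7, 0.9, 4.9]
grip_width: -0.0
finger_force: 2.0
clock: 18.88
eef_pos: [0.554, 0.2228, 0.1047]
tcp_rot: [-3.138, -0.005, 1.069]
contact_force: [2.0, 0.4, 10.0]
grip_width: -0.0002
finger_force: 4.6
clock: 19.12
eef_pos: [0.5543, 0.2229, 0.1042]
tcp_rot: [-3.139, -0.005, 1.069]
contact_force: [-1.8, -1.3, 22.5]
grip_width: 0.0001
finger_force: 11.6
```

Green is fully in. I'll lift clear and hand the job in.

```bash
python3 -m jog '[0,0,-0.2,0,-1,0,0,-0.4,0,-1,0,0,-0.4,0,-1,0,0,0,0,-1,0,0,0,0,-1]'
python3 -c "
from station import env
print(env.close_job())"
```

```text
clock: 19.75
eef_pos: [0.5533, 0.222, 0.2017]
tcp_rot: [-3.136, -0.002, 1.069]
contact_force: [-0.9, -0.1, -0.4]
grip_width: -0.0002
finger_force: 0.0
the job is handed in; nothing more can be done
None
```

I pressed stop, stepped the pointer from step 1 to step five (confirmed in the camera picture), pressed start fully in, lifted the arm clear and handed the job in at about 20 s; the judge returned no verdict.

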